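# Set the pull tester to setup and hold its guard half open

### The job

On the bench pull tester, first turn the black selector knob so that its pointer clicks in at the mark with three dots (the third of the four marks, clockwise), with the guard still shut. Then lift the spring-closing guard by its bar handle to 45 degrees and hold it there so that the jaws can be inspected: finish while still holding the guard with the fingers, the selector still at three dots. Leave the carton, the steel tin and the bracket beside the tester where they are.

Things in the scene. Friction and masses are not known exactly. Their poses are not given: they have to be found in the camera images.
- tester: Grey bench pull tester, fixed, base 180 (x) x 275 (y) mm. Origin on the worktop under its middle; x points away from its front (the bar handle side), y to its left. Right (y -128 to -12 mm): console, flat top 55 mm above the worktop, with the selector. Left (y 5 to 135 mm): jaws under a clear guard in an aluminium frame, top 87 mm up when shut, front edge at x -70 mm, bar handle out at x -135 mm.
- selector (a joint): Selector knob angle in rad, clockwise from above. Four detents: 0 = one dot, 0.6 = two, 1.2 = three, 1.8 = four dots. Starts at one or two dots. In the tester's frame the pointer direction, counter-clockwise from the tester's +x, is 0.9 minus this value. About 0.06 N m turns it past a detent; let go near a detent, it snaps in.
- knob_grip (a point): Centre of the knob's straight black grip bar, on the knob's vertical axis, 74 mm above the worktop. Bar 12 mm wide, about 46 mm long (along the pointer direction; the pointed end with a white line is the pointer), 24 mm high (62 to 86 mm above the worktop), on a round skirt 46 mm in diameter. The shut guard's side is 75 mm to the left of the axis.
- guard (a joint): Opening angle of the guard in rad: 0 = shut (level), 0.785 = 45 degrees, limit 1.4. It weighs about 0.3 kg and a spring also pulls it shut; it takes about 2 to 4 N at the bar to hold and falls shut when let go.
- guard_bar (a point): Centre of the guard's handle: round dark steel bar, 12 mm diameter, along the tester's y, 92 mm free between two flat arms; 85 mm above the worktop when shut, only worktop below; the guard's front edge is 65 mm behind its centre. It is 200 mm from the hinge axis and at its height when shut. It can turn between gripping fingers.
- guard_hinge (a point): Middle of the guard's hinge axis at the rear of the tester, 85 mm above the worktop; the axis is along the tester's y. At opening a the bar is 200 mm * cos(a) in front of it (towards the tester's -x) and 200 mm * sin(a) above it.
- carton_mid (a point): Bystander: cardboard carton 65 x 70 x 55 mm beside the tester on its left; its centre.
- tin_mid (a point): Bystander: closed steel tin 84 x 121 x 42 mm beside the tester on its right; its centre.
- bracket_mid (a point): Bystander: angled sheet-metal bracket 42 x 81 x 48 mm left of the tester near its front; a point 20 mm above its foot.

How it is judged (in metres and radians):
On the way, in this order (a step that is already met when the one before it is completed fails the run):
1. the selector sits at three dots while the guard is still shut (value of joint selector between 1.05 and 1.35 rad and value of joint guard below 0.1 rad), for 0.3 s.
2. the fingers hold the guard open at 45 degrees (value of joint guard between 0.685 and 0.885 rad and contact force between the fingers and guard above 0.5 N), for 0.3 s.
At the end, for the whole second after the job is handed in: Selector within 0.15 rad of the three-dot detent (1.2 rad); guard still, at 45 degrees within about 5.7 degrees (0.685 to 0.885 rad), held by the fingers (contact force over 0.5 N) and propped by nothing else; carton, tin and bracket within 3 cm of where they stood (all of step 2 and value of joint selector between 1.05 and 1.35 rad and velocity of joint guard between -0.05 and 0.05 rad/s and contact force between each of carton, tin, bracket and guard below 0.05 N and distance of each of carton_mid, tin_mid, bracket_mid from where it was at the start of the episode below 0.03 m); the arm keeps its last pose, push and grip.
It fails at once if the guard is opened while the selector is not at three dots (value of joint guard above 0.15 rad and not (value of joint selector between 1.05 and 1.35 rad)).
It fails at once if the carton is pushed more than 3 cm from its place (distance of carton_mid from where it was at the start of the episode above 0.03 m).
It fails at once if the steel tin is pushed more than 3 cm from its place (distance of tin_mid from where it was at the start of the episode above 0.03 m).
It fails at once if the bracket is pushed more than 3 cm from its place (distance of bracket_mid from where it was at the start of the episode above 0.03 m).
It also fails if it takes over 48 s, if anything falls off the work surface, if the arm or the gripper's body presses on something with over 40 N, if the wrist force passes 120 N, or if a joint passes its speed limit or range.

### The arm

A 6-joint arm with a two-finger parallel gripper is mounted at the origin on a cart in front of the work surface, level with it; the furniture and walls round the work are solid. World frame = base frame: x ahead of the robot, y to its left, z up, the work surface at z = 0. Lengths are in mm, angles in rad, forces in N, time in s.
With the tool pointing down it reaches from about 350 to 975 mm from the base axis. Payload 7.1 kg.
Tool frame: the origin (TCP) lies at the very end of the fingers, on their centre line; the grasp point (between the pads) lies 19 mm behind it (ctrl.grasp_offset is the distance from the TCP to the grasp point, in mm); z points along the fingers, y is the line along which they close (so a half turn about z gives the same grasp; the last joint's range is limited). The gripper opens to 88 mm and grips with 3 to 60 N. Pads are 20 mm wide; open, the fingers measure 115 mm over their backs; the gripper's body (75 mm by 178 mm) begins 61 mm behind the grasp point.
Start: joints at [1.098, 0.423, 1.63, -0, 1.089, -0.019], TCP at [273.957, 561.74, 222.675] pointing down, gripper open.
Joint ranges: [-3, 3], [-0.9, 2.11], [0.09, 2.58], [-1.31, 4.45], [0.11, 2.69], [-2.54, 2.54]. Speed limits (rad/s): [2.39, 2.39, 3.01, 3.14, 3.14, 3.14].

### API

Orientations are given as a rotation vector (axis times angle).
In Python, from workcell import ctrl, viewer, ticket, models gives the robot as it stands.
- The arm moves only by the tool play_rows, never from a script. Its arguments are lists of equal length, an entry for each row: "dp": the shift along the world's x, y, z in mm, a list of three; "yaw": the turn about the world's z in degrees. In form: {"dp": [[tx, ty, tz], ...], "yaw": [yaw, ...]}. A call has 1 to 8 rows; each row shifts and turns the commanded pose from where the row before left it; what a row does not reach is not made up. A row lasts 1/12 s, in which the tool goes at most 41.7 mm and 7.16 degrees, less where a joint would pass 70% of its speed; a pose out of reach is approached as far as the arm can. A call is refused whole if a number of a shift passes 41.7 or a number of a turn 7.16, either way. A call with a gripper value outside its range is refused whole. "gripper" is the closure, from 0 (fully open) to 1 (shut), set as the call begins (left out, the last holds). The fingers move at their own pace and stop on an object; the grip force is fixed at half the most. Time passes only in rows, so rows that do not move let the fingers close. It gives the time, the measured TCP pose, the force, the opening and the grip force at its end, in the units of the state.
- ctrl.get_obs(): the state, without advancing time (a new reading comes with each control period).
- viewer.get_image(name): name is "side" or "top" or "wrist"; returns a dict with "pixels" (480x640x3 uint8, red, green, blue), "range_z" (480x640 float32, mm along the optical axis (not along the pixel's ray), 0 where there is no reading), "fx", "fy", "cx", "cy" (pixels), "T" (4x4, takes a point from camera to world coordinates); the wrist camera has in their place "hand_eye" (4x4, takes a point from camera to tool coordinates, whose origin is the TCP and whose axes are the flange's). Camera axes: x right, y up, looking along -z (the intrinsics and any distortion apply to the point x, -y, -z); pixel columns grow to the right and rows downward; lengths in mm; the calibration is good to about 2 mm. The wrist camera is an equidistant fisheye: a pixel r from the principal point sees the ray r / f radians off the axis. A picture is of the moment at which its call begins: read the wrist's pose just before it.
- ticket.close_job(): hands the job in; it is judged then, once.
Trained networks look in a picture, given as the dict that the camera call returned (one of the last four; its "shot" number tells which), for a name from the list of things; names that differ only in an ending like _2 or _b are one class to them, and where a whole thing is asked for, a point or a joint stands for the part that bears it (a point fixed in the world has none). Each returns a list of dicts, best first, with "conf" (0 to 1); they miss things now and then, are a little off and sometimes report something else, mostly with a low value. They report only what shows in the picture. A call takes as long as a camera call.
- models.look_for(picture, name): "bbox" ([centre column, centre row, width, height] in pixels, round what is visible of it).
- models.landmark_of(picture, name): "location" ([column, row] in pixels: a listed point, or the origin of a listed thing).
The state is a dict: "t": time; "qpos": joint angles; "qvel": joint speeds; "joint_torque": joint torques, N m; "ee_pos": TCP position; "orientation": TCP orientation; "ft_force": force on the tool from outside, world axes, zero at the start; "moment": the same for the moment, N m; "width": finger opening in mm; "grasp_force": force on a finger pad.
Only numpy, scipy, OpenCV 4.12 (cv2) and the standard library are available. Lean on these libraries where they do the work, as an engineer would, in place of code of your own. Each camera call takes 0.05 s, during which the arm holds its last target. There are 200 camera calls.

## Working session

There is one attempt and no reset: what is moved stays moved. The work goes in short steps, Python scripts to look and compute and a tool call to move; the robot and the scene stay as the last step left them, time stands still between calls to the robot, and variables do not carry over. Pictures are saved under pics/ and viewed, at most 10 in all, crops included, and the job is handed in when it is done.

Besides the shell and the picture viewer there is one more tool, called after "Call:" as name([rows], argument=value, ...), one row to a line, values as JSON. play_rows: Moves the arm, as the interface text tells. Its arguments: {"type":"object","properties":{"dp":{"type":"array"},"yaw":{"type":"array"},"gripper":{"type":"number"}},"required":["dp","yaw"]}

```bash
mkdir -p pics
cat > h.py <<'E'
import numpy as np, cv2
from workcell import ctrl, viewer, ticket, models
from scipy.spatial.transform import Rotation as R
def ray2w(p,u,v,z):
    c=np.array([(u-p['cx'])/p['fx']*z,-(v-p['cy'])/p['fy']*z,-z,1]); return (np.array(p['T'])@c)[:3]
def atz(p,u,v,h):
    o=np.array(p['T'])[:3,3]; d=ray2w(p,u,v,1000.)-o; return o+d*(h-o[2])/d[2]
def save(p,n): cv2.imwrite('pics/'+n,p['pixels'][:,:,::-1])
H=dict(knob_grip=74,guard_bar=85,guard_hinge=85,carton_mid=27.5,tin_mid=21,bracket_mid=20,tester=0)
E
python3 - <<'E'
from h import *
np.set_printoptions(precision=1,suppress=True)
print(ctrl.get_obs())
for n in ['top','side']:
    p=viewer.get_image(n); save(p,n+'1.png'); print(n,[k for k in p if k not in('pixels','range_z')],p['T'])
    for k in H:
        for r in models.landmark_of(p,k)[:2]:
            u,v=r['location']; print(k,round(r['conf'],2),np.array([u,v]),atz(p,u,v,H[k]))
E
```

```text
{'t': 0.0, 'qpos': array([ 1.1,  0.4,  1.6, -0. ,  1.1, -0. ]), 'qvel': array([-0.,  0., -0.,  0., -0., -0.]), 'joint_torque': array([ -0. , -54.5, -27.4,   0.1,   0. ,  -0. ]), 'ee_pos': array([273.7, 561.2, 221.9]), 'orientation': array([-0.7, -3.1,  0. ]), 'ft_force': array([0.5, 0.4, 0.9]), 'moment': array([-0. , -0.1,  0.1]), 'grasp_force': 0.0, 'width': 87.89466993380144}
top ['fx', 'fy', 'cx', 'cy', 'T', 'shot'] [[  -0.     1.    -0.1  392. ]
 [  -1.    -0.    -0.     8.2]
 [  -0.     0.1    1.  1365.6]
 [   0.     0.     0.     1. ]]
knob_grip 0.59 [347.6 238.8] [569.6 -32.7  74. ]
guard_bar 0.71 [303.8 298.2] [422.4  79.6  85. ]
guard_hinge 0.92 [289.2 222.4] [613.1 113.6  85. ]
guard_hinge 0.31 [404.4 241.4] [ 558.3 -174.1   85. ]
carton_mid 0.47 [303.4 298.1] [424.   83.8  27.5]
tin_mid 0.58 [405.7 240.9] [ 567.9 -186.6   21. ]
bracket_mid 0.88 [239.1 306.4] [406.2 251.6  20. ]
tester 0.61 [322.3 244. ] [567.2  32.8   0. ]
side ['fx', 'fy', 'cx', 'cy', 'T', 'shot'] [[    1.      0.1    -0.2   336.5]
 [   -0.2     0.4    -0.9 -1087. ]
 [   -0.      0.9     0.4   603.5]
 [    0.      0.      0.      1. ]]
knob_grip 0.71 [321.1 245.9] [561.1 -41.4  74. ]
guard_bar 0.55 [257.3 222.2] [439.3  88.1  85. ]
guard_hinge 0.6 [333.2 211.4] [624.  112.7  85. ]
carton_mid 0.73 [287.3 214. ] [533.8 254.7  27.5]
tin_mid 0.72 [341.2 302.8] [ 569.2 -189.4   21. ]
bracket_mid 0.75 [241.1 223. ] [410.8 239.4  20. ]
tester 0.93 [317.5 258.7] [570.1  40.8   0. ]
```

View pics/top1.png

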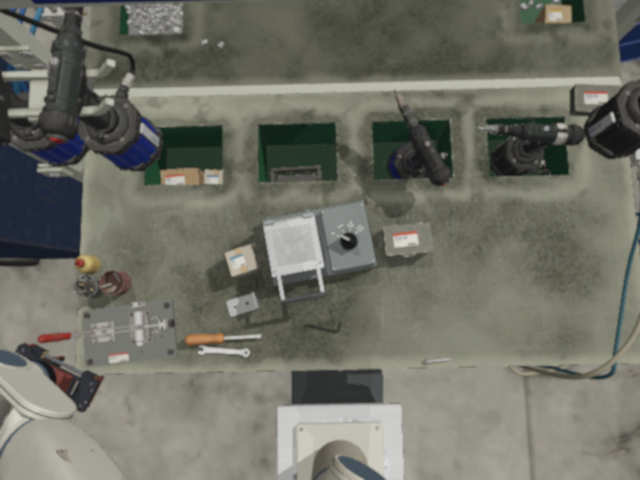

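View pics/side1.png

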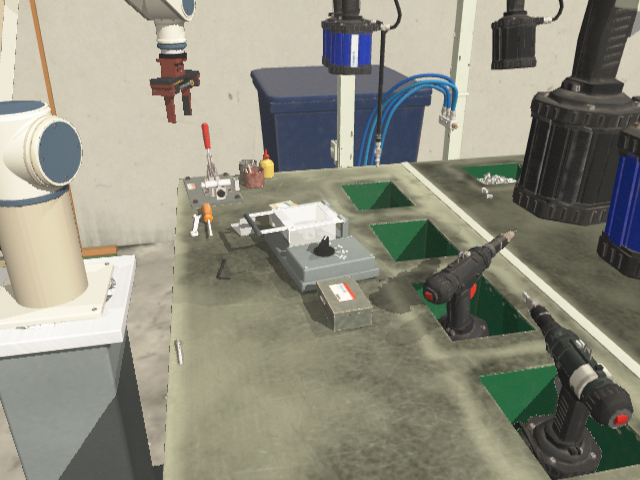

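The top view shows the tester yawed about +10° with the knob at about (347,240), its pointer towards the upper left, and the bar at about (302,296). The carton, tin and bracket are clear of both. Next I'll move above the tester for a wrist view.

Call:
play_rows([
  [0, 0, 20],
  [10, -30, 20],
  [15, -39, 20],
  [15, -39, 20],
  [15, -39, 15],
  [15, -39, 10],
  [15, -39, 10],
  [15, -39, 10],
], yaw=[0, 0, 0, 0, 0, 0, 0, 0])

```text
t: 1.47
ee_pos: [368.8, 309.8, 342.6]
orientation: [0.706, 3.061, 0.001]
ft_force: [1.1, -0.2, 0.5]
width: 87.9
grasp_force: 0.0
```

Call:
play_rows([
  [17, -39, 0],
  [17, -39, 0],
  [17, -39, 0],
  [17, -39, 0],
  [17, -39, 0],
  [17, -39, 0],
  [10, -20, 0],
  [0, 0, 0],
], yaw=[0, 0, 0, 0, 0, 0, 0, 0])

```text
t: 2.13
ee_pos: [480.1, 58.8, 342.0]
orientation: [0.713, 3.058, -0.001]
ft_force: [-0.9, 0.8, 0.3]
width: 88.0
grasp_force: 0.0
```

```bash
cat >> h.py <<'E'
def wrist(name=None):
    o=ctrl.get_obs(); p=viewer.get_image('wrist')
    T=np.eye(4); T[:3,:3]=R.from_rotvec(o['orientation']).as_matrix(); T[:3,3]=o['ee_pos']
    p['W']=T@np.array(p['hand_eye'])
    if name: save(p,name)
    return o,p
def watz(p,u,v,h):
    x=(u-p['cx'])/p['fx']; y=(v-p['cy'])/p['fy']; r=np.hypot(x,y); s=np.sin(r)/max(r,1e-9)
    d=p['W'][:3,:3]@np.array([x*s,-y*s,-np.cos(r)]); o=p['W'][:3,3]; return o+d*(h-o[2])/d[2]
E
python3 - <<'E'
from h import *
np.set_printoptions(precision=2,suppress=True)
o,p=wrist('w1.png'); print(o['ee_pos'],o['orientation'],R.from_rotvec(o['orientation']).as_matrix()); print(o['qpos'],p['W'],[p[k] for k in('fx','cx','cy')])
for k in H:
    for r in models.landmark_of(p,k)[:2]:
        u,v=r['location']; print(k,round(r['conf'],2),np.array([u,v]),watz(p,u,v,H[k]))
E
```

```text
[480.11  58.79 342.02] [ 0.71  3.06 -0.  ] [[-0.9   0.44  0.  ]
 [ 0.44  0.9  -0.  ]
 [-0.   -0.   -1.  ]]
[ 0.1   0.08  1.8  -0.    1.26 -1.01] [[  0.44  -0.86  -0.27 405.11]
 [  0.9    0.42   0.13  97.06]
 [ -0.    -0.3    0.95 504.44]
 [  0.     0.     0.     1.  ]] [371.64829954431775, 321.71369745771227, 241.15832060899032]
knob_grip 0.86 [288.4 290.9] [567.83 -30.81  74.  ]
guard_bar 0.73 [315.4 149.1] [423.62  79.8   85.  ]
guard_hinge 0.7 [414.  279.3] [619.74 120.15  85.  ]
carton_mid 0.57 [461.6 166.5] [528.51 245.36  27.5 ]
tin_mid 0.68 [204.9 316.6] [ 571.54 -184.98   21.  ]
bracket_mid 0.77 [427.6  90.5] [417.75 244.9   20.  ]
tester 0.9 [332.  253.5] [570.92  31.63   0.  ]
```

View pics/w1.png

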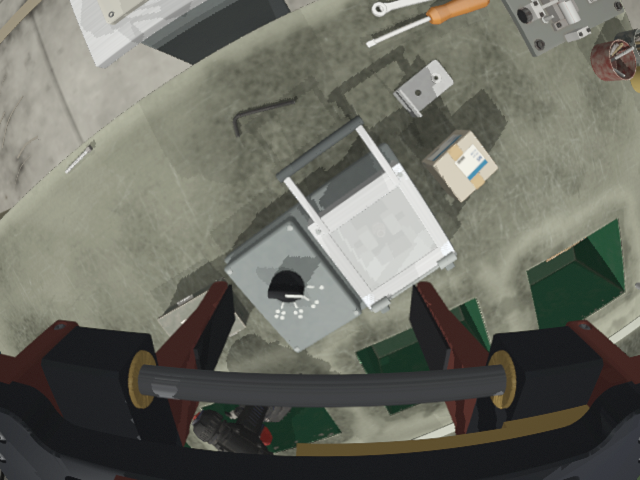

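The wrist view shows the knob at about (288,291) with a white pointer line heading right, towards (306,296). The bar runs from (281,179) to (360,125). I'll zoom in to check the pointer and compute angles.

Run:
```python
from h import *
np.set_printoptions(precision=1,suppress=True)
o,p=wrist()
c=p['pixels'][235:345,215:365]; cv2.imwrite('pics/c1.png',cv2.resize(c[:,:,::-1],None,fx=5,fy=5,interpolation=cv2.INTER_CUBIC))
A=watz(p,281,179,85);B=watz(p,360,125,85);print(A,B,np.degrees(np.arctan2(*(B-A)[1::-1]))-90,(A+B)/2)
# white pointer line on black knob
g=p['pixels'].astype(int).min(2); m=np.zeros_like(g,bool); m[290:302,282:309]=1
ys,xs=np.where(m&(g>150)); print(len(xs),list(zip(xs,ys))[:40])
P=np.array([watz(p,x,y,86) for x,y in zip(xs,ys)]);d=np.linalg.svd(P-P.mean(0))[2][0];print(P.mean(0),np.degrees(np.arctan2(d[1],d[0])))
```

```text
[434.6  34.2  85. ] [418.1 141.1  85. ] 8.780585049391036 [426.4  87.7  85. ]
116 [(np.int64(303), np.int64(290)), (np.int64(304), np.int64(290)), (np.int64(305), np.int64(290)), (np.int64(306), np.int64(290)), (np.int64(307), np.int64(290)), (np.int64(308), np.int64(290)), (np.int64(303), np.int64(291)), (np.int64(304), np.int64(291)), (np.int64(305), np.int64(291)), (np.int64(306), np.int64(291)), (np.int64(307), np.int64(291)), (np.int64(308), np.int64(291)), (np.int64(304), np.int64(292)), (np.int64(305), np.int64(292)), (np.int64(306), np.int64(292)), (np.int64(307), np.int64(292)), (np.int64(308), np.int64(292)), (np.int64(304), np.int64(293)), (np.int64(305), np.int64(293)), (np.int64(306), np.int64(293)), (np.int64(307), np.int64(293)), (np.int64(308), np.int64(293)), (np.int64(305), np.int64(294)), (np.int64(306), np.int64(294)), (np.int64(307), np.int64(294)), (np.int64(308), np.int64(294)), (np.int64(305), np.int64(295)), (np.int64(306), np.int64(295)), (np.int64(307), np.int64(295)), (np.int64(308), np.int64(295)), (np.int64(306), np.int64(296)), (np.int64(307), np.int64(296)), (np.int64(308), np.int64(296)), (np.int64(282), np.int64(297)), (np.int64(283), np.int64(297)), (np.int64(284), np.int64(297)), (np.int64(285), np.int64(297)), (np.int64(286), np.int64(297)), (np.int64(306), np.int64(297)), (np.int64(307), np.int64(297))]
[574.6 -14.5  86. ] 76.84864900976403
```

View pics/c1.png

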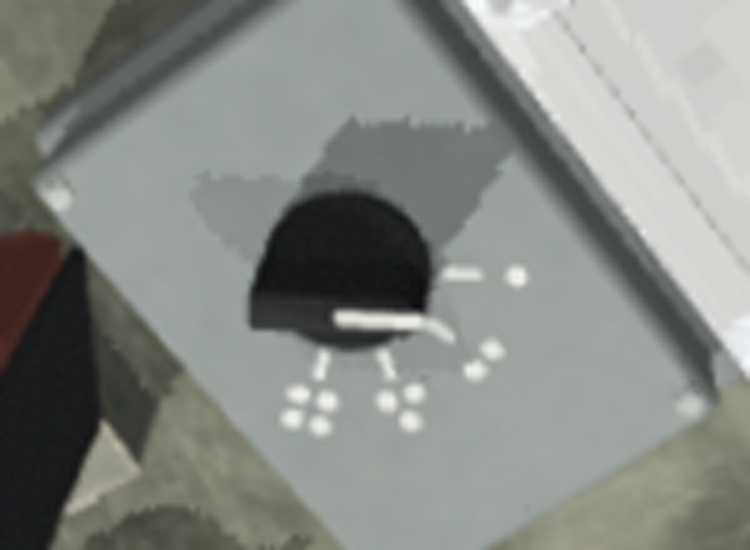

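The pointer line is parallel to the one-dot mark, so the selector starts at one dot. It needs to turn 1.2 rad clockwise, about 69°.

Run:
```python
from h import *
np.set_printoptions(precision=1,suppress=True)
o,p=wrist()
f=lambda x,y,h:watz(p,215+x/5,235+y/5,h)
a,b,bk=f(335,317,86),f(420,321,86),f(250,312,86)
print('line',a,b,'back',bk,'mid',(b+bk)/2,np.degrees(np.arctan2(*(b-a)[1::-1])))
print('skirt',f(345,270,60)); print('1dot mark',f(445,273,55),f(515,276,55)); 
print('3dot',f(380,352,55),'4',f(325,352,55),'2',f(450,338,55))
e1,e2=f(445,30,55),f(705,400,55);print('console left edge yaw',np.degrees(np.arctan2(*(e2-e1)[1::-1])))
e1,e2=f(45,185,55),f(320,545,55);print('right',np.degrees(np.arctan2(*(e2-e1)[1::-1])))
for n in('top','side'):
    q=viewer.get_image(n)
    for k in('knob_grip','guard_bar','guard_hinge'):
        r=models.landmark_of(q,k)[:1]
        for r in r: print(n,k,round(r['conf'],2),atz(q,*r['location'],H[k]))
```

```text
line [567.4 -34.1  86. ] [577.5 -15.3  86. ] back [557.  -53.1  86. ] mid [567.3 -34.2  86. ] 61.68374567749179
skirt [566.5 -33.6  60. ]
1dot mark [580.6 -11.3  55. ] [589.5   5.1  55. ]
3dot [594.2 -38.1  55. ] 4 [587.8 -51.7  55. ] 2 [598.5 -18.9  55. ]
console left edge yaw 7.27341488764772
right 5.984428853275986
top knob_grip 0.83 [570.4 -30.   74. ]
top guard_bar 0.85 [422.6  81.3  85. ]
top guard_hinge 0.56 [615.7 116.9  85. ]
side knob_grip 0.65 [560.9 -47.2  74. ]
side guard_bar 0.93 [429.9  86.2  85. ]
side guard_hinge 0.59 [620.2 103.5  85. ]
```

Call:
play_rows([
  [6.7, -7.2, -10],
  [6.7, -7.2, -15],
  [6.7, -7.2, -15],
  [6.7, -7.2, -15],
  [6.7, -7.2, -15],
  [6.7, -7.2, -15],
  [6.7, -7.2, -15],
  [6.7, -7.2, -15],
], yaw=[-7.1, -7.1, -7.1, -7.1, -7.1, -7.1, -7.1, -7.1], gripper=0.35)

```text
t: 3.7
ee_pos: [532.5, 4.3, 226.1]
orientation: [2.085, 2.35, 0.0]
ft_force: [0.2, -0.5, 0.2]
width: 57.4
grasp_force: 0.0
```

Call:
play_rows([
  [6.7, -7.2, -15],
  [6.7, -7.2, -15],
  [6.7, -7.2, -15],
  [6.7, -7.2, -15],
  [6.7, -7.2, -15],
  [0, 0, -10],
  [0, 0, 0],
  [0, 0, 0],
], yaw=[-7.1, -7.1, -7.1, -7.1, -7.1, 0, 0, 0])

```text
t: 4.37
ee_pos: [565.0, -31.0, 141.4]
orientation: [-2.694, -1.615, 0.002]
ft_force: [0.5, -0.3, -0.4]
width: 57.0
grasp_force: 0.0
```

Run:
```python
from h import *
np.set_printoptions(precision=2,suppress=True)
o,p=wrist('w2.png'); M=R.from_rotvec(o['orientation']).as_matrix(); print(o['ee_pos'],np.degrees(np.arctan2(M[1,1],M[0,1])),o['qpos'],o['ft_force'])
for k in ['knob_grip','guard_bar','guard_hinge']:
    for r in models.landmark_of(p,k)[:1]:
        u,v=r['location']; print(k,round(r['conf'],2),np.array([u,v]),watz(p,u,v,H[k]))
```

```text
[564.98 -31.04 141.42] -28.108930585038728 [-0.08  0.45  1.82  0.    0.88  0.41] [ 0.47 -0.28 -0.36]
guard_bar 0.66 [ 70.1 216.1] [420.4   84.17  85.  ]
guard_hinge 0.89 [291.9   2.9] [623.87 119.53  85.  ]
```

View pics/w2.png

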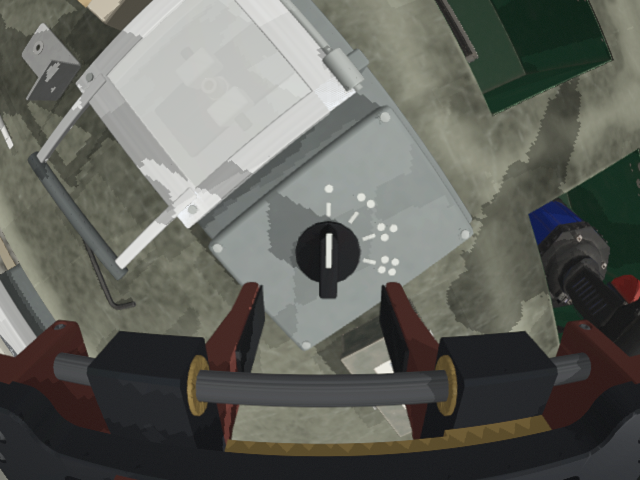

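Aligned: the pointer line is vertical in the image at column 328, and the one-dot mark is above it.

Run:
```python
from h import *
np.set_printoptions(precision=2,suppress=True)
o,p=wrist()
print(watz(p,328,267,86),watz(p,328,233,86),watz(p,328,252,60),p['cx'])
for a in [(37,158),(121,272)]: print(watz(p,*a,85))
```

```text
[567.26 -34.28  86.  ] [577.72 -14.47  86.  ] [568.19 -33.53  60.  ] 321.71369745771227
[418.27 136.98  85.  ]
[435.07  29.63  85.  ]
```

Call:
play_rows([
  [1, -1.5, -8],
  [1, -1.5, -15],
  [0, 0, -15],
  [0, 0, -15],
  [0, 0, -12],
  [0, 0, -7],
  [0, 0, -3],
  [0, 0, 0],
], yaw=[0, 0, 0, 0, 0, 0, 0, 0])

```text
t: 5.28
ee_pos: [567.4, -34.2, 66.2]
orientation: [-2.696, -1.611, 0.001]
ft_force: [0.3, 1.4, -0.2]
width: 57.2
grasp_force: 0.0
```

Call:
play_rows([
  [0, 0, 0],
  [0, 0, 0],
  [0, 0, 0],
  [0, 0, 0],
  [0, 0, 0],
  [0, 0, 0],
  [0, 0, 0],
  [0, 0, 0],
], yaw=[0, 0, 0, 0, 0, 0, 0, 0], gripper=1)

```text
t: 5.95
ee_pos: [567.8, -34.3, 66.9]
orientation: [2.697, 1.611, 0.0]
ft_force: [0.9, -0.5, 0.7]
width: 11.8
grasp_force: 30.0
```

Call:
play_rows([
  [0, 0, 0],
  [0, 0, 0],
  [0, 0, 0],
  [0, 0, 0],
  [0, 0, 0],
  [0, 0, 0],
  [0, 0, 0],
  [0, 0, 0],
], yaw=[-3, -5, -5, -5, -5, -5, -5, -5])

```text
t: 6.62
ee_pos: [568.3, -34.8, 67.0]
orientation: [3.075, 0.639, 0.002]
ft_force: [1.6, -3.6, -1.7]
width: 11.8
grasp_force: 30.0
```

Call:
play_rows([
  [0, 0, 0],
  [0, 0, 0],
  [0, 0, 0],
  [0, 0, 0],
  [0, 0, 0],
  [0, 0, 0],
  [0, 0, 0],
  [0, 0, 0],
], yaw=[-5, -5, -5, -5, -5, -5, -1, 0])

```text
t: 7.28
ee_pos: [568.4, -35.4, 67.0]
orientation: [3.134, -0.201, 0.002]
ft_force: [2.2, -6.1, -1.4]
width: 11.9
grasp_force: 30.0
```

Run:
```python
from h import *
o=ctrl.get_obs(); M=R.from_rotvec(o['orientation']).as_matrix(); print(o['ee_pos'],np.degrees(np.arctan2(M[1,1],M[0,1])),o['width'],o['moment'],o['ft_force'])
```

```text
[568.37494395 -35.40683147  66.95898726] -97.34910730825922 11.851355478373392 [-1.11921619 -0.13859339  0.00438721] [ 2.1602783  -6.07078689 -1.37907283]
```

Call:
play_rows([
  [0, 0, 0],
  [0, 0, 0],
  [0, 0, 0],
  [0, 0, 0],
  [0, 0, 0],
  [0, 0, 0],
  [0, 0, 0],
  [0, 0, 0],
], yaw=[0, 0, 0, 0, 0, 0, 0, 0], gripper=0.35)

```text
t: 7.95
ee_pos: [567.6, -34.2, 66.8]
orientation: [-3.135, 0.2, 0.0]
ft_force: [0.7, -0.0, -0.4]
width: 56.7
grasp_force: 0.0
```

Call:
play_rows([
  [0, 0, 10],
  [0, 0, 15],
  [0, 0, 20],
  [0, 0, 30],
  [0, 0, 30],
  [0, 0, 20],
  [0, 0, 0],
  [0, 0, 0],
], yaw=[0, 0, 0, 0, 0, 0, 0, 0])

```text
t: 8.62
ee_pos: [568.4, -34.3, 193.5]
orientation: [3.135, -0.2, 0.005]
ft_force: [-0.2, -0.5, -0.1]
width: 57.1
grasp_force: 0.0
```

Run:
```python
from h import *
o,p=wrist('w3.png'); print(o['ee_pos'],o['width'],o['ft_force'])
```

```text
[568.39616056 -34.29185754 193.49803752] 57.06220426147841 [-0.21553244 -0.51757034 -0.10225534]
```

View pics/w3.png

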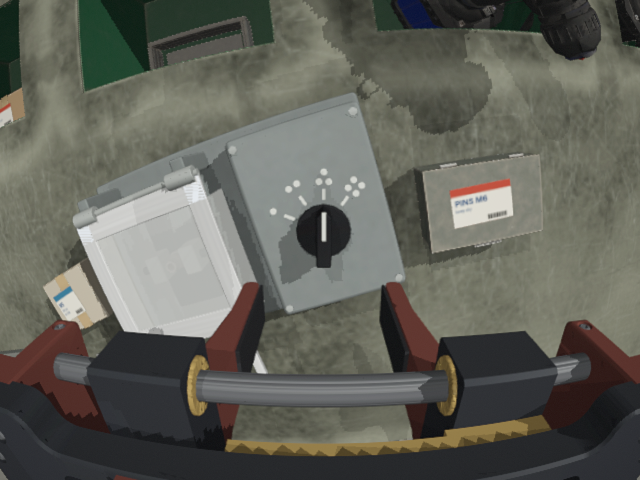

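The pointer now lines up with the three-dot mark, about (323,178). I'll move to the bar.

Call:
play_rows([
  [-9, 7.3, 0],
  [-9, 7.3, 0],
  [-9, 7.3, 0],
  [-9, 7.3, 0],
  [-9, 7.3, 0],
  [-9, 7.3, 0],
  [-9, 7.3, 0],
  [-9, 7.3, 0],
], yaw=[7.15, 7.15, 7.15, 7.15, 7.15, 7.15, 7.15, 7.15])

```text
t: 9.33
ee_pos: [493.9, 24.4, 190.2]
orientation: [-2.843, -1.333, 0.005]
ft_force: [-0.6, -0.2, 0.3]
width: 57.2
grasp_force: 0.0
```

Call:
play_rows([
  [-9, 7.3, 0],
  [-9, 7.3, 0],
  [-9, 7.3, 0],
  [-9, 7.3, 0],
  [-9, 7.3, 0],
  [-9, 7.3, 0],
  [-9, 7.3, 0],
  [0, 0, 0],
], yaw=[7.15, 7.15, 7.15, 7.15, 7.15, 7.15, 7.15, 0])

```text
t: 10.0
ee_pos: [429.9, 75.7, 190.3]
orientation: [-2.012, -2.409, 0.005]
ft_force: [-0.6, -0.4, -0.1]
width: 57.5
grasp_force: 0.0
```

Call:
play_rows([
  [-9, 7.3, 0],
  [0, 0, 0],
  [0, 0, 0],
], yaw=[0, 0, 0])

```text
t: 10.25
ee_pos: [423.3, 82.6, 191.5]
orientation: [-2.023, -2.403, 0.001]
ft_force: [-0.1, 0.3, -0.3]
width: 56.9
grasp_force: 0.0
```

Run:
```python
from h import *
np.set_printoptions(precision=2,suppress=True)
o,p=wrist('w4.png'); M=R.from_rotvec(o['orientation']).as_matrix(); print(o['ee_pos'],np.degrees(np.arctan2(M[1,1],M[0,1])),o['qpos'])
for k in ['knob_grip','guard_bar','guard_hinge']:
    for r in models.landmark_of(p,k)[:1]:
        u,v=r['location']; print(k,round(r['conf'],2),np.array([u,v]),watz(p,u,v,H[k]))
```

```text
[423.31  82.58 191.46] 9.836672344129536 [ 0.17  0.18  2.07 -0.    0.89 -0.01]
guard_bar 0.82 [324.6 239.3] [424.73  84.18  85.  ]
guard_hinge 0.8 [551.  239.4] [619.19 118.19  85.  ]
```

View pics/w4.png

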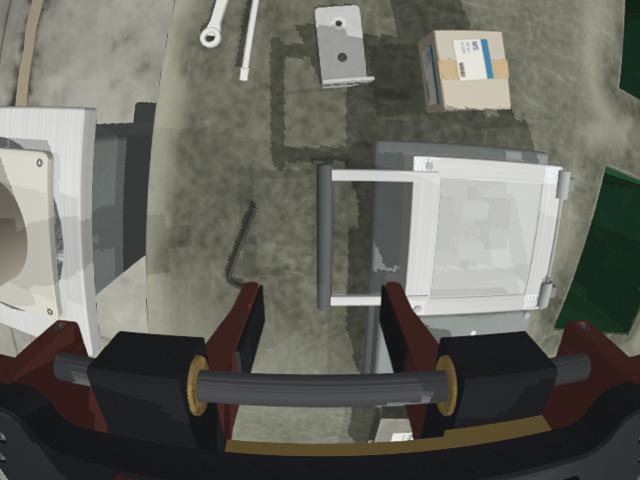

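The bar is parallel to the fingers at column 324 and centred between them. I'll descend and grip.

Call:
play_rows([
  [1, 1.5, -10],
  [0, 0, -20],
  [0, 0, -25],
  [0, 0, -25],
  [0, 0, -20],
  [0, 0, -15],
  [0, 0, -10],
  [0, 0, 0],
], yaw=[0, 0, 0, 0, 0, 0, 0, 0])

```text
t: 11.12
ee_pos: [423.4, 83.7, 64.8]
orientation: [-2.019, -2.403, 0.005]
ft_force: [-1.5, -0.5, 0.4]
width: 56.6
grasp_force: 0.0
```

Call:
play_rows([
  [0, 0, 0],
  [0, 0, 0],
  [0, 0, 0],
  [0, 0, 0],
  [0, 0, 0],
  [0, 0, 0],
  [0, 0, 0],
  [0, 0, 0],
], yaw=[0, 0, 0, 0, 0, 0, 0, 0], gripper=1)

```text
t: 11.78
ee_pos: [424.8, 84.1, 67.0]
orientation: [2.02, 2.405, 0.001]
ft_force: [0.4, -0.1, 0.4]
width: 11.5
grasp_force: 30.0
```

Call:
play_rows([
  [0.2, 0, 9.8],
  [0.7, 0.1, 9.8],
  [1.2, 0.2, 9.8],
  [1.7, 0.3, 9.6],
  [2.1, 0.4, 9.6],
  [2.6, 0.5, 9.5],
  [3.0, 0.5, 9.3],
  [3.5, 0.6, 9.1],
], yaw=[0, 0, 0, 0, 0, 0, 0, 0])

```text
t: 12.45
ee_pos: [438.9, 86.5, 144.0]
orientation: [-2.02, -2.405, 0.002]
ft_force: [0.2, -0.7, -4.7]
width: 11.2
grasp_force: 30.0
```

Call:
play_rows([
  [3.9, 0.7, 9.0],
  [4.3, 0.8, 8.8],
  [4.8, 0.8, 8.5],
  [5.1, 0.9, 8.3],
  [5.6, 1.0, 8.0],
  [6.0, 1.1, 7.8],
  [6.3, 1.1, 7.4],
  [6.7, 1.2, 7.1],
], yaw=[0, 0, 0, 0, 0, 0, 0, 0])

```text
t: 13.12
ee_pos: [477.9, 93.3, 208.2]
orientation: [-2.016, -2.401, 0.013]
ft_force: [-17.2, -5.3, 11.4]
width: 11.0
grasp_force: 30.0
```

Call:
play_rows([
  [0, 0, 0],
  [0, 0, 0],
  [0, 0, 0],
  [0, 0, 0],
  [0, 0, 0],
  [0, 0, 0],
  [0, 0, 0],
  [0, 0, 0],
], yaw=[0, 0, 0, 0, 0, 0, 0, 0])

```text
t: 13.78
ee_pos: [477.9, 93.3, 208.2]
orientation: [-2.016, -2.401, 0.012]
ft_force: [-16.8, -4.0, 11.8]
width: 11.2
grasp_force: 30.0
```

Run:
```python
from h import *
o,p=wrist('w5.png'); q=viewer.get_image('side')
print(o['ee_pos'],o['width'],o['ft_force'],o['grasp_force'],np.degrees(np.arcsin((o['ee_pos'][2]+19-85)/200)))
w=cv2.resize(q['pixels'][110:330,180:400,::-1],(600,600),interpolation=cv2.INTER_CUBIC); cv2.imwrite('pics/s5.png',w)
for k in ['carton_mid','tin_mid','bracket_mid','guard_bar']:
    for r in models.landmark_of(q,k)[:1]: print(k,r['conf'],atz(q,*r['location'],H[k]))
```

```text
[477.89258934  93.26598997 208.24349537] 11.175506740672525 [-16.75715715  -3.99133085  11.83464806] 30.003285706043243 45.334059116432584
carton_mid 0.59 [532.81821783 261.79959127  27.5       ]
tin_mid 0.91 [ 566.57847132 -193.34090638   21.        ]
bracket_mid 0.87 [407.44952137 220.26040215  20.        ]
guard_bar 0.9 [528.99600879 526.37351329  85.        ]
```

View pics/w5.png

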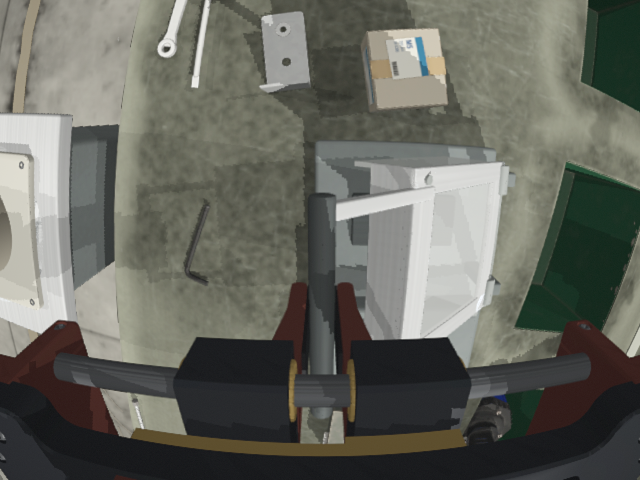

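View pics/s5.png

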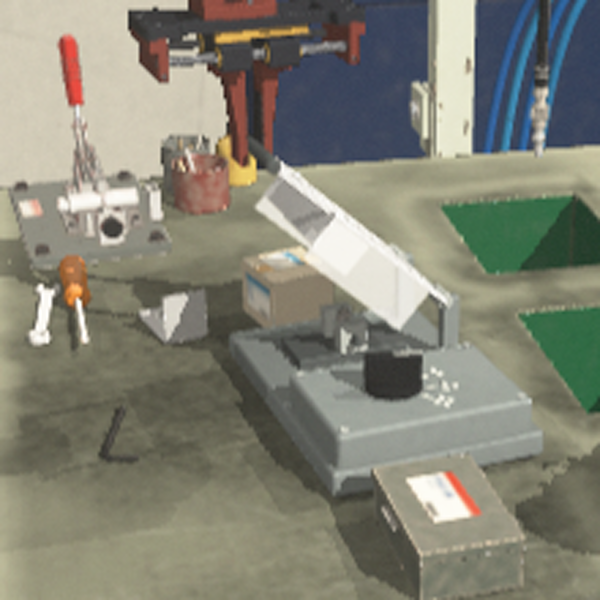

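The side view shows the guard held open at about 45°, and the bystanders are in place. The remaining ~20 N is radial stress in the grip, so I'll ease off slightly outward.

Call:
play_rows([
  [-0.8, -0.1, 0.6],
  [-0.8, -0.1, 0.6],
  [0, 0, 0],
  [0, 0, 0],
  [0, 0, 0],
  [0, 0, 0],
], yaw=[0, 0, 0, 0, 0, 0])

```text
t: 14.58
ee_pos: [478.9, 93.5, 209.4]
orientation: [-2.019, -2.404, 0.006]
ft_force: [-7.1, -2.6, 2.0]
width: 11.3
grasp_force: 30.0
```

Run:
```python
from h import *
o=ctrl.get_obs(); q=viewer.get_image('top')
print(o['ee_pos'],o['ft_force'],o['grasp_force'])
for k in ['carton_mid','tin_mid','bracket_mid']:
    for r in models.landmark_of(q,k)[:1]: print(k,r['conf'],atz(q,*r['location'],H[k]))
```

```text
[478.93622908  93.46635072 209.44964914] [-7.07888147 -2.59585746  2.00974194] 30.00121772289276
carton_mid 0.7 [521.40146028 237.89709936  27.5       ]
tin_mid 0.82 [ 572.40732561 -186.56439831   21.        ]
```

```bash
python3 -c "
from h import *
print(ticket.close_job())"
```

```text
the job is handed in; nothing more can be done
None
```

I turned the selector to three dots with the guard shut, then lifted the guard to about 45° (43.5–46° by arm position), and handed the job in with the fingers still holding it at 14.6 s; no verdict came back. The carton and tin showed no clear movement in the last images. The bracket was not detected in the final top view, and side-view estimates put it about 2 cm from the start reading, though it looked undisturbed.

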